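# Shut the stall's gas tap and take off the outlet cap

## Task

The spare gas hose is to be fitted at the market stall. First turn the tap's black selector knob until it clicks in at the closed mark (the long bar), then loosen the round ribbed cap on the gas outlet, whose thread may be either hand, so try both ways until it frees. Lift the cap straight off and finish still holding it in the gripper, steady, about 15 cm above where it sat; leave the mug, jar and spatula where they are.

Things in the scene. Friction and masses are not known exactly. Their poses are not given: they have to be found in the camera images.
- selector (a joint): Selector knob angle (rad), growing clockwise seen from above. Five click positions: 0, 0.611 (closed, long bar mark), 1.222, 1.833, 2.443 (round dots). It starts at the third or fourth. A click takes about 0.08 N m to pass; let go within 0.2 rad of a position, the knob settles into it.
- selector_grip (a point): On the knob's axis, 75 mm above the counter, amid its upright black grip bar (44 long x 14 wide x 34 mm high, top 89 mm above the counter, on a 48 mm disc). x runs along the bar, pointer (white line) at its -x end; z up. Pinch the bar across its 14 mm, along y, and turn about z.
- closed_mark (a point): The closed mark on the tap's top face, a black bar 18 x 5 mm pointing at the knob's axis, 40 mm out from it. The knob is closed when its pointer points here.
- cap_center (a point): Centre of the brass cap (loose, about 0.15 kg), half-way up: a closed upright cylinder 49 mm across over its fine ribs and 46 mm tall, open underneath, z up along its axis. It sits over the outlet nozzle; grasp it by the sides, anywhere round it.
- cap: The same cap; origin at the centre of its lower rim. Quarter-turn thread: lugs inside sit under ledges, 2 mm play. One way (not visible which) it stops firmly within 25 degrees; the other way it turns easily, without rising, and can be lifted straight off when 58 to 108 degrees from its starting angle; between, it is held down.
- outlet_seat (a point): Centre of the gas outlet's flat top face, 45 mm above the counter, on which the cap's rim sits (cap centre 23 mm above it). The nozzle in the cap rises 36 mm above the face. z is up.
- outlet: The fixed gas outlet: aluminium block 100 x 100 mm, 45 mm high, on a 120 mm square steel plate, with a copper pipe stub at its +x side; origin at the centre of its underside on the counter.
- tap: The fixed gas tap under the selector knob: the same block and plate; origin at the centre of its underside on the counter.
- mug_mid (a point): Bystander: white mug, 76 mm across, 90 mm tall; its axis half-way up.
- jar_mid (a point): Bystander: jar, 66 mm across, 100 mm tall; its axis half-way up.
- spatula_grip (a point): Bystander: spatula lying flat on the counter; the point is in its handle.
Things that resemble listed ones, but are neither listed nor needed, are in the scene too. Leave any yellow look-alike of the tap alone. There is more than one size of the cap; the job needs the larger.

How it is judged:
On the way, in this order (a step that is already met when the one before it is completed fails the run):
1. the selector knob is at the closed mark (value of joint selector between 0.4609 and 0.7609 rad), for 0.2 s.
2. the cap is off the outlet, in the fingers (z of cap_center in the frame of outlet_seat above 0.08 m and contact force between the fingers and cap above 1 N), for 0.1 s.
At the end, for the whole second after the job is handed in: The selector is within 0.15 rad of the closed position; the cap is held by the fingers (over 1 N), still (under 0.03 m/s), its centre at least 115 mm above the outlet's top face (92 mm above where it sat), touching neither outlet nor tap (all of step 1 and z of cap_center in the frame of outlet_seat above 0.115 m and contact force between the fingers and cap above 1 N and contact force between cap and outlet below 0.1 N and contact force between cap and tap below 0.1 N and linear speed of cap below 0.03 m/s); the arm keeps its last pose, push and grip.
It fails at once if the mug is shifted more than 30 mm (distance of mug_mid from where it was at the start of the episode above 0.03 m).
It fails at once if the jar is shifted more than 30 mm (distance of jar_mid from where it was at the start of the episode above 0.03 m).
It fails at once if the spatula is shifted more than 30 mm (distance of spatula_grip from where it was at the start of the episode above 0.03 m).
It also fails if it takes over 67 s, if anything falls off the work surface, if the arm or the gripper's body presses on something with over 40 N, if the wrist force passes 120 N, or if a joint passes its speed limit or range.

## Robot

A 7-joint arm with a two-finger parallel gripper is mounted at the origin on the work surface. World frame = base frame: x ahead of the robot, y to its left, z up, the work surface at z = 0. Lengths are in m, angles in rad, forces in N, time in s.
With the tool pointing down it reaches from about 0.425 to 0.875 m from the base axis. Payload 4.7 kg.
Tool frame: the origin (TCP) lies on the centre line of the jaws, within the pads' length; the fingertips stand ahead of it and the grasp point (between the pads) lies 2 mm behind it (nose_length is the z of the fingertips in the tool frame, in m); z points along the fingers, y is the line along which they close (so a half turn about z gives the same grasp; the last joint's range is limited). The gripper opens to 87 mm and grips with 3 to 60 N. Pads are 19 mm wide; open, the fingers measure 117 mm over their backs; the gripper's body (75 mm by 190 mm) begins 51 mm behind the grasp point.
Start: joints at [1.155, 0.321, -0.07, 1.45, 0.023, 1.371, -0.057], TCP at [0.271, -0.591, 0.24] pointing down, gripper open.
Joint ranges: [-2.86, 2.86], [-0.3, 2.09], [-1.38, 1.24], [0.06, 2.45], [-1.56, 4.7], [0.09, 2.05], [-2.69, 2.69]. Speed limits (rad/s): [2.57, 2.57, 3.14, 3.14, 3.14, 3.14, 3.14].

## Interface

Orientations are given as a rotation vector (axis times angle).
In Python, from bench import * gives the robot as it stands.
- The arm moves only by the tool send_rows, never from a script. Its arguments are lists of equal length, an entry for each row: "xyz": the shift along the tool's x, y, z in mm, a list of three; "dr": the turn, a rotation vector about the tool's x, y, z in rad, a list of three. A call has exactly 10 rows; each row is the pose to reach, as a shift and turn from the pose commanded when the call began, along the tool's axes at that moment; what a row does not reach only later rows make up. A row lasts 1/12 s, in which the tool goes at most 41.7 mm and 7.16 degrees, less where a joint would pass 70% of its speed; a pose out of reach is approached as far as the arm can. A call with a gripper value outside its range is refused whole. "jaw" is the finger opening in mm, from 0 to 87, set as the call begins (left out, the last holds). The fingers move at their own pace and stop on an object; "grip_force" is the grip in N (left out, the last holds). Time passes only in rows, so rows that repeat a pose let the fingers close, or fill a call up. It gives the time, the measured TCP pose, the force, the opening and the grip force at its end, in the units of the state.
- get_state(): the state, without advancing time (a new reading comes with each control period).
- get_image(name): name is "side" or "top" or "wrist"; returns the picture (480x640x3 uint8, red, green, blue); there is no depth.
- calibration(name): a dict with "vfov" (degrees; the focal length in pixels is half the picture's height over the tangent of half this angle, whatever the lens; pixels are square), "cx", "cy" (the principal point, pixels), "k1" (the pictures are not rectified: a ray, as slopes to the right and down, at radius r is drawn at 1 + k1 r^2 times it, then the intrinsics apply), "rvec" (rotation vector, rad) and "tvec" (3), from world to camera coordinates, as OpenCV has them; the wrist camera has in their place "hand_eye" (4x4, takes a point from camera to tool coordinates, whose origin is the TCP and whose axes are the flange's). Camera axes: x right, y down, z forward; pixel columns grow to the right and rows downward; lengths in m; the calibration is good to about 2 mm. A picture is of the moment at which its call begins: read the wrist's pose just before it. calibration takes no time and is no camera call.
- close_job(): hands the job in; it is judged then, once.
The state is a dict: "time": time; "joint_positions": joint angles; "qd": joint speeds; "joint_torque": joint torques, N m; "position": TCP position; "tool_rot": TCP orientation; "ft_force": force on the tool from outside, world axes, zero at the start; "torque": the same for the moment, N m; "grip_width": opening from 0.0 (shut) to 1.0 (fully open); "grip_force": force on a finger pad.
Only numpy, scipy, OpenCV 4.12 (cv2) and the standard library are available. Lean on these libraries where they do the work, as an engineer would, in place of code of your own. Each camera call takes 0.05 s, during which the arm holds its last target. There are 200 camera calls.

## Working session

There is one attempt and no reset: what is moved stays moved. The work goes in short steps, Python scripts to look and compute and a tool call to move; the robot and the scene stay as the last step left them, time stands still between calls to the robot, and variables do not carry over. Pictures are saved under pics/ and viewed, at most 10 in all, crops included, and the job is handed in when it is done.

Besides the shell and the picture viewer there is one more tool, called after "Emit:" as name(argument=value, ...) on one line, values as JSON. send_rows: Moves the arm, as the interface text tells. Its arguments: {"type":"object","properties":{"xyz":{"type":"array"},"dr":{"type":"array"},"jaw":{"type":"number"},"grip_force":{"type":"number"}},"required":["xyz","dr"]}

```bash
mkdir -p pics; ls
cat > h.py <<'E'
from bench import *
import numpy as np, cv2
from scipy.spatial.transform import Rotation as R
def cam(name, st=None):
    c=calibration(name); f=240/np.tan(np.radians(c["vfov"])/2)
    K=np.array([[f,0,c["cx"]],[0,f,c["cy"]],[0,0,1]])
    if name=="wrist":
        T=np.eye(4); T[:3,:3]=R.from_rotvec(st["tool_rot"]).as_matrix(); T[:3,3]=st["position"]
        T=T@np.array(c["hand_eye"]); Rcw=T[:3,:3]; o=T[:3,3]
    else:
        Rcw=R.from_rotvec(c["rvec"]).as_matrix().T; o=-Rcw@np.array(c["tvec"])
    return K,np.array([c["k1"],0,0,0,0.]),Rcw,o
def ray(C,uv):
    K,d,Rcw,o=C
    n=cv2.undistortPointsIter(np.array(uv,float).reshape(-1,1,2),K,d,None,None,(3,100,1e-10)).reshape(-1,2)
    return o,(Rcw@np.c_[n,np.ones(len(n))].T).T
def onz(C,uv,z):
    o,d=ray(C,uv); return o+d*((z-o[2])/d[:,2:])
def proj(C,p):
    K,d,Rcw,o=C
    return cv2.projectPoints((np.array(p,float).reshape(-1,3)-o)@Rcw,np.zeros(3),np.zeros(3),K,d)[0].reshape(-1,2)
E
python3 - <<'E'
from h import *
print(get_state())
for n in("top","side","wrist"):
    cv2.imwrite(f"pics/{n}0.png",get_image(n)[:,:,::-1]); print(calibration(n))
E
```

```text
pics
{'time': 0.0, 'joint_positions': array([ 1.15508697,  0.32182096, -0.07006961,  1.45168191,  0.02260216,
        1.3708162 , -0.05688253]), 'qd': array([-8.11160280e-04, -2.51019337e-05, -2.56683126e-04, -1.13340451e-03,
       -6.15701462e-04,  9.68212107e-04, -9.84700183e-04]), 'joint_torque': array([ 6.74703233e-05, -4.91295612e+01, -4.03809054e-01, -3.12534857e+01,
       -6.38373778e-02,  4.36448108e-02,  1.86507564e-04]), 'position': array([ 0.27057804, -0.59042044,  0.23845924]), 'tool_rot': array([-3.06748773e+00, -6.69612037e-01,  8.12329979e-04]), 'ft_force': array([ 0.1245433 , -0.47317298, -0.14472928]), 'torque': array([ 0.01314399, -0.01688187, -0.03012218]), 'grip_force': 0.0, 'grip_width': 0.9977783084304005}
{'vfov': 54.18997237981877, 'cx': 312.541815279379, 'cy': 247.43313661466306, 'k1': 0.0173721896406723, 'rvec': array([ 2.14343181, -2.19895805,  0.11659682]), 'tvec': array([-0.00901594,  0.58342232,  1.00247977])}
{'vfov': 55.81496450427393, 'cx': 321.70120546338694, 'cy': 234.71334715751271, 'k1': -0.03190208288429061, 'rvec': array([ 0.40743414, -2.82940267,  1.01309293]), 'tvec': array([0.55885485, 0.17246403, 0.90453385])}
{'vfov': 63.06691518618957, 'cx': 318.4099225452041, 'cy': 241.05235083474938, 'k1': 0.019898498174512468, 'hand_eye': array([[ 1.25510949e-04, -9.54698752e-01, -2.97573986e-01,
         8.10259324e-02],
       [ 9.99999605e-01,  3.81760525e-04, -8.03011716e-04,
         4.47957137e-04],
       [ 8.80236284e-04, -2.97573767e-01,  9.54698423e-01,
        -1.45335422e-01],
       [ 0.00000000e+00,  0.00000000e+00,  0.00000000e+00,
         1.00000000e+00]])}
```

View pics/top0.png

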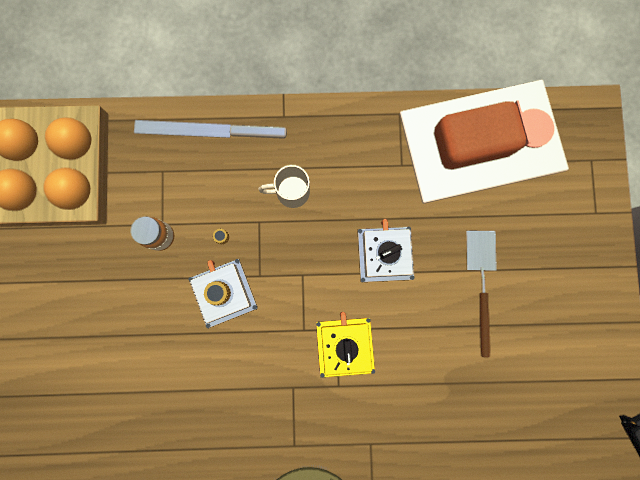

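View pics/side0.png

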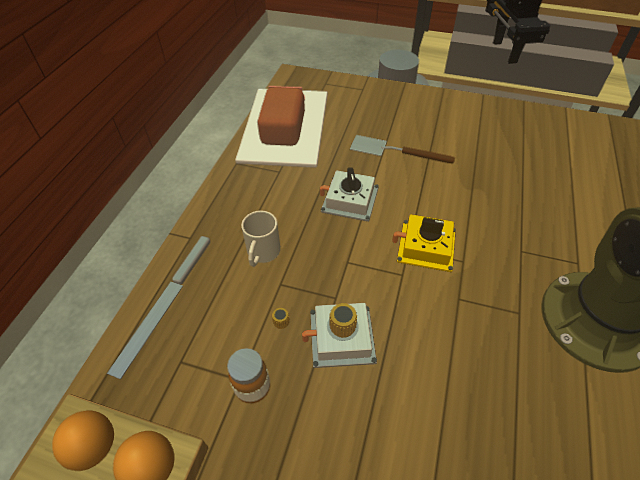

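The top view shows the white tap's knob near (390,252), the closed bar near (378,268), and the cap near (217,293). The mug is at (291,186), the jar at (150,233) and the spatula at x≈485. The side view agrees.

Run:
```python
from h import *
t=cv2.imread("pics/top0.png"); s=cv2.imread("pics/side0.png")
a=cv2.resize(t[220:290,350:420],(400,400),interpolation=2); b=cv2.resize(s[160:225,315:380],(400,400),interpolation=2)
c=cv2.resize(t[250:330,180:260],(400,200*2),interpolation=2)
cv2.imwrite("pics/z1.png",cv2.resize(np.hstack([a,b]),(800,400)))
T=cam("top"); S=cam("side")
print("knob top z.089",onz(T,[390,252],.089),"tap mark z.045",onz(T,[[378,268]],.045))
print("cap z.091",onz(T,[216,292],.091),onz(S,[343,314],.091))
# block top faces by masks: white low-sat
h=cv2.cvtColor(t,cv2.COLOR_BGR2HSV)
m=((h[:,:,1]<40)&(h[:,:,2]>190)).astype(np.uint8)
m=cv2.morphologyEx(m,cv2.MORPH_CLOSE,np.ones((5,5)))
for q in cv2.findContours(m,0,2)[0]:
    if 300<cv2.contourArea(q): 
        r=cv2.minAreaRect(q); print(r, onz(T,cv2.boxPoints(r),.045)[:,:2].round(3).tolist(), onz(T,[r[0]],.045).round(4))
for n,p in dict(mug=[291,172],jar=[147,229]).items(): print(n,onz(T,p,.095).round(3))
```

```text
knob top z.089 [[ 0.56335973 -0.18376299  0.089     ]] tap mark z.045 [[ 0.53324484 -0.16395547  0.045     ]]
cap z.091 [[0.49010566 0.17631573 0.091     ]] [[0.48834694 0.17953406 0.091     ]]
((222.42526245117188, 293.1056823730469), (53.20069885253906, 53.70327377319336), 68.96248626708984) [[0.522, 0.246], [0.561, 0.138], [0.454, 0.098], [0.416, 0.205]] [[0.488  0.1718 0.045 ]]
((480.5, 251.0), (40.0, 27.0), 90.0) [[0.609, -0.361], [0.607, -0.419], [0.521, -0.413], [0.522, -0.355]] [[ 0.5645 -0.3871  0.045 ]]
((385.5967102050781, 253.9830780029297), (52.20622253417969, 52.693443298339844), 87.20729064941406) [[0.619, -0.124], [0.622, -0.239], [0.508, -0.239], [0.505, -0.125]] [[ 0.5632 -0.1816  0.045 ]]
((144.44338989257812, 229.3019256591797), (25.156301498413086, 25.35055923461914), 29.05460548400879) [[0.62, 0.376], [0.668, 0.35], [0.64, 0.303], [0.592, 0.329]] [[0.6302 0.3396 0.045 ]]
((288.3546447753906, 184.366943359375), (34.20265579223633, 41.45895767211914), 48.179832458496094) [[0.721, 0.085], [0.782, 0.016], [0.723, -0.033], [0.663, 0.036]] [[0.7221 0.0257 0.045 ]]
((1
[... 248 characters left out ...]
6, 150.19000244140625), 77.09259033203125) [[0.882, -0.228], [0.951, -0.558], [0.741, -0.589], [0.675, -0.264]] [[ 0.8113 -0.4099  0.045 ]]
((142.4240264892578, 75.54690551757812), (34.39195251464844, 23.519939422607422), 72.34986877441406) [[1.008, 0.384], [1.024, 0.334], [0.947, 0.31], [0.932, 0.36]] [[0.9779 0.347  0.045 ]]
((145.5, 37.5), (75.0, 47.0), 0.0) [[1.013, 0.424], [1.124, 0.425], [1.121, 0.256], [1.01, 0.256]] [[1.067  0.3406 0.045 ]]
((568.0997314453125, 22.659198760986328), (41.366798400878906, 62.577232360839844), 71.17529296875) [[1.103, -0.535], [1.147, -0.672], [1.053, -0.695], [1.01, -0.559]] [[ 1.0781 -0.6154  0.045 ]]
mug [[0.736 0.017 0.095]]
jar [[0.623 0.317 0.095]]
```

View pics/z1.png

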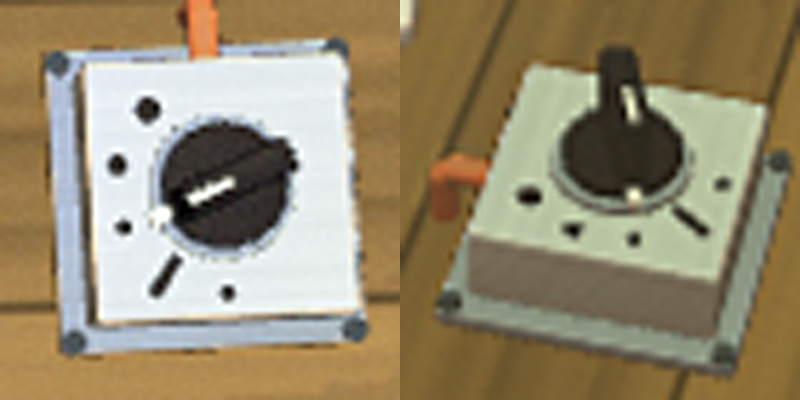

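The left crop shows the pointer at the third position. The closed bar is one click counter-clockwise seen from above, and the pointer direction is about 111° in world. I'll hover over the tap for a wrist view.

```bash
cat >> h.py <<'E'
def go(p,yaw):
    """tool-frame shift (mm) and dr to put the TCP at p, tool down, tool y at world angle yaw (deg, mod 180)"""
    st=get_state(); R0=R.from_rotvec(st["tool_rot"]); best=None
    for y in (yaw,yaw+180):
        a=np.radians(y); Y=np.array([np.cos(a),np.sin(a),0]); Z=np.array([0,0,-1.]); 
        dr=(R0.inv()*R.from_matrix(np.c_[np.cross(Y,Z),Y,Z])).as_rotvec()
        print("y",y,"dr",dr.round(3))
    print("xyz",(R0.inv().apply(np.array(p)-st["position"])*1000).round(1))
E
python3 - <<'E'
from h import *
import bench; print([x for x in dir(bench) if x[0]!='_'], getattr(bench,'nose_length',None))
go([.563,-.183,.2],21)
E
```

```text
['MotionError', 'calibration', 'close_job', 'get_image', 'get_state', 'nose_length'] 0.017
y 21 dr [-1.000e-03 -1.000e-03 -1.507e+00]
y 201 dr [-1.000e-03  1.000e-03  1.634e+00]
xyz [ 435.6 -248.6   39.1]
```

Emit:
send_rows(xyz=[[30, -17, 0], [68, -39, 0], [106, -60, 0], [144, -82, 0], [182, -104, 0], [220, -126, 0], [258, -148, 5], [296, -169, 10], [334, -190, 20], [370, -211, 25]], dr=[[0, 0, -0.12], [0, 0, -0.24], [0, 0, -0.36], [0, 0, -0.48], [0, 0, -0.6], [0, 0, -0.72], [0, 0, -0.84], [0, 0, -0.96], [0, 0, -1.08], [0, 0, -1.2]])

```text
time: 0.98
position: [0.5093, -0.2579, 0.2167]
tool_rot: [2.148, 2.292, -0.001]
ft_force: [1.2, -0.4, -0.1]
grip_width: 0.996
grip_force: 0.0
```

Run:
```python
from h import *
go([.563,-.183,.2],21)
```

```text
y 21 dr [-0.     0.    -0.302]
y 201 dr [1.00e-03 0.00e+00 2.84e+00]
xyz [71.3 58.4 16.7]
```

Emit:
send_rows(xyz=[[15, 12, 4], [35, 29, 8], [53, 44, 12], [65, 53, 15], [71, 58, 16], [71, 58, 16], [71, 58, 16], [71, 58, 16], [71, 58, 16], [71, 58, 16]], dr=[[0, 0, -0.08], [0, 0, -0.16], [0, 0, -0.24], [0, 0, -0.3], [0, 0, -0.3], [0, 0, -0.3], [0, 0, -0.3], [0, 0, -0.3], [0, 0, -0.3], [0, 0, -0.3]])

```text
time: 1.82
position: [0.562, -0.1868, 0.2013]
tool_rot: [1.792, 2.58, -0.001]
ft_force: [-0.3, -0.3, -0.3]
grip_width: 0.997
grip_force: 0.0
```

Run:
```python
from h import *
st=get_state(); np.save("w1.npy",np.r_[st["position"],st["tool_rot"]]); print(st["position"],st["tool_rot"])
cv2.imwrite("pics/w1.png",get_image("wrist")[:,:,::-1])
print(proj(cam("wrist",st),[[.563,-.183,.089]]))
```

```text
[ 0.56195093 -0.18679015  0.20134467] [ 1.79224015e+00  2.57966974e+00 -9.24670075e-04]
[[323.36165358 238.64290983]]
```

View pics/w1.png

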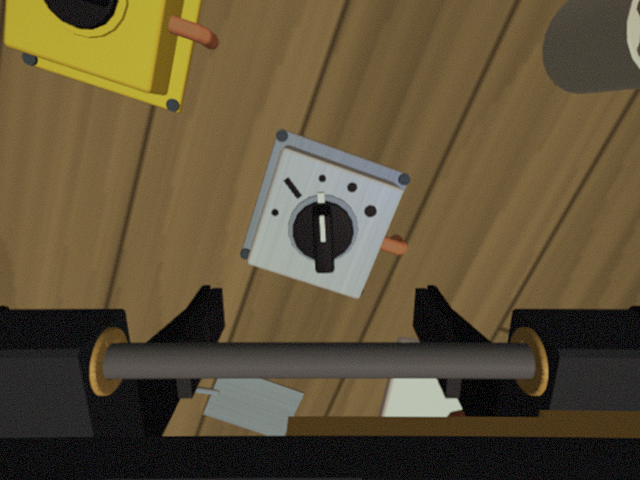

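The wrist view shows the knob disc at (323,229), the pointer running up from (323,241) to (321,198), and the closed bar at (292,187). The bar grip is nearly vertical in the image and lies across the jaws.

Run:
```python
from h import *
w=np.load("w1.npy"); C=cam("wrist",dict(position=w[:3],tool_rot=w[3:]))
im=cv2.imread("pics/w1.png"); g=im.max(2)
q=onz(C,[[287,149],[407,188],[358,298],[248,263]],.045); print("face c",q.mean(0))
d=onz(C,[[275,212],[292,187],[322,178],[352,187],[370,211]],.045)[:,:2]
A=np.c_[2*d,np.ones(5)]; s=np.linalg.lstsq(A,(d**2).sum(1),rcond=None)[0]; c=s[:2]; print("dots c",c,np.sqrt(s[2]+c@c))
print(np.degrees(np.arctan2(*(d-c).T[::-1])), np.degrees(np.arctan2(*(d-q.mean(0)[:2]).T[::-1])))
m=(g<55).astype(np.uint8); m[:150]=0; m[285:]=0; m[:,:280]=0; m[:,365:]=0
n,l,st,ce=cv2.connectedComponentsWithStats(m); k=1+st[1:,4].argmax(); ys,xs=np.where(l==k); print(st[k],ce[k])
print("disc c .05",onz(C,[[323,229]],.053)); p=onz(C,[[321.5,215],[323.5,241]],.089); v=p[0]-p[1]; print("pointer",p,np.degrees(np.arctan2(v[1],v[0])))
p=onz(C,[[321,203],[324.5,271]],.089); v=p[0]-p[1]; print("bar",p,p.mean(0),np.linalg.norm(v),np.degrees(np.arctan2(v[1],v[0])))
for n in("top","side"): print(n,proj(cam(n),[[*q.mean(0)[:2],.045],[*q.mean(0)[:2],.089]]))
```

```text
face c [ 0.56600305 -0.18606774  0.045     ]
dots c [ 0.56424137 -0.18694502] 0.03974292153024066
[-178.28732353  146.45491209  111.05361791   75.3600087    40.21728011] [-177.14479962  148.826195    113.91065494   77.57099151   40.92355939]
[ 293  202   60   70 2752] [322.65770349 233.38989826]
disc c .05 [[ 0.56425275 -0.18587778  0.053     ]]
pointer [[ 0.55593077 -0.16780547  0.089     ]
 [ 0.56368887 -0.18455776  0.089     ]] 114.84917263926316
bar [[ 0.55272176 -0.16020461  0.089     ]
 [ 0.57218291 -0.2050938   0.089     ]] [ 0.56245234 -0.1826492   0.089     ] 0.048926222336818426 113.43853811873178
top [[387.59581124 252.63439768]
 [391.05698297 250.70247388]]
side [[350.47311937 186.9366269 ]
 [351.16780695 173.42201884]]
```

Run:
```python
from h import *
go([.5645,-.186,.076],22.5)
```

```text
y 22.5 dr [-0.     0.001 -0.036]
y 202.5 dr [1.000e-03 0.000e+00 3.106e+00]
xyz [ -0.3   2.5 125.4]
```

Emit:
send_rows(xyz=[[0, 1, 10], [0, 2, 30], [0, 2.5, 55], [0, 2.5, 80], [0, 2.5, 100], [0, 2.5, 112], [0, 2.5, 120], [0, 2.5, 125], [0, 2.5, 125], [0, 2.5, 125]], dr=[[0, 0, -0.02], [0, 0, -0.036], [0, 0, -0.036], [0, 0, -0.036], [0, 0, -0.036], [0, 0, -0.036], [0, 0, -0.036], [0, 0, -0.036], [0, 0, -0.036], [0, 0, -0.036]], jaw=50)

```text
time: 2.7
position: [0.5654, -0.1847, 0.0769]
tool_rot: [1.742, 2.613, 0.0]
ft_force: [0.4, -0.6, 0.8]
grip_width: 0.579
grip_force: 0.0
```

Emit:
send_rows(xyz=[[0, 0, 0], [0, 0, 0], [0, 0, 0], [0, 0, 0], [0, 0, 0], [0, 0, 0], [0, 0, 0], [0, 0, 0], [0, 0, 0], [0, 0, 0]], dr=[[0, 0, 0], [0, 0, 0], [0, 0, 0], [0, 0, 0], [0, 0, 0], [0, 0, 0], [0, 0, 0], [0, 0, 0], [0, 0, 0], [0, 0, 0]], jaw=5, grip_force=25)

```text
time: 3.53
position: [0.5645, -0.1846, 0.0762]
tool_rot: [-1.742, -2.614, 0.001]
ft_force: [-2.2, 0.0, 1.6]
grip_width: 0.157
grip_force: 25.0
```

Run:
```python
from h import *
s=get_state(); print(s); go([.5645,-.186,.076],22.5)
```

```text
{'time': 3.5333, 'joint_positions': array([ 0.6946858 ,  0.38190864, -0.50753752,  1.760184  ,  0.21023025,
        1.05405225,  0.50807233]), 'qd': array([-5.79057381e-04,  6.07767608e-04, -7.12856773e-04,  5.14886110e-05,
        2.36267377e-04,  1.48021306e-04,  2.57488469e-05]), 'joint_torque': array([-3.37480707e-01, -4.35273957e+01, -5.50033048e+00, -2.70851701e+01,
       -8.55572079e-02, -5.95197938e-01,  2.81657987e-03]), 'position': array([ 0.56451535, -0.18456983,  0.07622084]), 'tool_rot': array([-1.74220194e+00, -2.61373621e+00,  7.75867075e-04]), 'ft_force': array([-2.17530311,  0.04576389,  1.63946842]), 'torque': array([ 0.04252065,  0.25077012, -0.00744315]), 'grip_force': 25.000312998890877, 'grip_width': 0.15746784106068862}
y 22.5 dr [-0.001 -0.     0.002]
y 202.5 dr [ 0.000e+00 -1.000e-03 -3.139e+00]
xyz [-1.3 -0.6  0.2]
```

Emit:
send_rows(xyz=[[0, 0, 0], [0, 0, 0], [0, 0, 0], [0, 0, 0], [0, 0, 0], [0, 0, 0], [0, 0, 0], [0, 0, 0], [0, 0, 0], [0, 0, 0]], dr=[[0, 0, -0.08], [0, 0, -0.16], [0, 0, -0.24], [0, 0, -0.32], [0, 0, -0.4], [0, 0, -0.48], [0, 0, -0.56], [0, 0, -0.62], [0, 0, -0.62], [0, 0, -0.62]])

```text
time: 4.37
position: [0.5636, -0.1855, 0.0763]
tool_rot: [-0.863, -3.019, 0.003]
ft_force: [-6.1, -0.4, 5.1]
grip_width: 0.157
grip_force: 25.0
```

Emit:
send_rows(xyz=[[0, 0, 0], [0, 0, 0], [0, 0, 0], [0, 0, 0], [0, 0, -10], [0, 0, -40], [0, 0, -70], [0, 0, -100], [0, 0, -120], [0, 0, -130]], dr=[[0, 0, 0], [0, 0, 0], [0, 0, 0], [0, 0, 0], [0, 0, 0], [0, 0, 0], [0, 0, 0], [0, 0, 0], [0, 0, 0], [0, 0, 0]], jaw=50)

```text
time: 5.2
position: [0.5666, -0.1845, 0.2104]
tool_rot: [0.86, 3.016, -0.001]
ft_force: [-0.5, -0.5, 0.5]
grip_width: 0.574
grip_force: 0.0
```

Run:
```python
from h import *
st=get_state(); print(st["position"],st["tool_rot"],st["joint_positions"][6])
cv2.imwrite("pics/w2.png",get_image("wrist")[100:320,200:440,::-1])
go([.489,.177,.20],65)
```

```text
[ 0.56660558 -0.18447121  0.21042248] [ 8.59597263e-01  3.01558592e+00 -9.61042768e-04] 1.1543583724996467
y 65 dr [ 0.001  0.007 -0.119]
y 245 dr [ 1.000e-02 -1.000e-03  3.022e+00]
xyz [256.9 266.2   9.4]
```

View pics/w2.png

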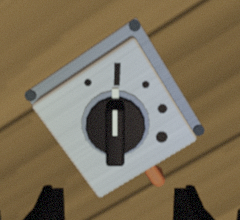

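The crop shows the pointer aligned with the long bar, so the knob is closed. Next is a hover over the cap at yaw about 20°.

Emit:
send_rows(xyz=[[14, 15, 0], [40, 42, 0], [69, 71, 0], [97, 100, 0], [125, 129, 0], [153, 158, 2], [181, 187, 4], [209, 216, 6], [235, 243, 8], [250, 259, 9]], dr=[[0, 0, 0.06], [0, 0, 0.13], [0, 0, 0.2], [0, 0, 0.28], [0, 0, 0.36], [0, 0, 0.44], [0, 0, 0.52], [0, 0, 0.6], [0, 0, 0.66], [0, 0, 0.66]], jaw=87)

```text
time: 6.08
position: [0.4865, 0.1722, 0.1962]
tool_rot: [-1.79, -2.579, -0.0]
ft_force: [-0.4, -1.1, 0.0]
grip_width: 0.993
grip_force: 0.0
```

Emit:
send_rows(xyz=[[7, 7, 0], [7, 7, 0], [7, 7, 0], [7, 7, 0], [7, 7, 0], [7, 7, 0], [7, 7, 0], [7, 7, 0], [7, 7, 0], [7, 7, 0]], dr=[[0, 0, 0], [0, 0, 0], [0, 0, 0], [0, 0, 0], [0, 0, 0], [0, 0, 0], [0, 0, 0], [0, 0, 0], [0, 0, 0], [0, 0, 0]])

```text
time: 6.92
position: [0.4933, 0.1763, 0.1972]
tool_rot: [1.794, 2.578, -0.0]
ft_force: [-0.6, -0.1, 0.3]
grip_width: 0.997
grip_force: 0.0
```

Run:
```python
from h import *
st=get_state(); np.save("w3.npy",np.r_[st["position"],st["tool_rot"]]); print(st["position"],st["tool_rot"],st["joint_positions"][6])
cv2.imwrite("pics/w3.png",get_image("wrist")[:,:,::-1])
```

```text
[0.49325992 0.17626201 0.19719019] [ 1.79449398e+00  2.57835355e+00 -4.22935662e-05] -0.1311146427130633
```

View pics/w3.png

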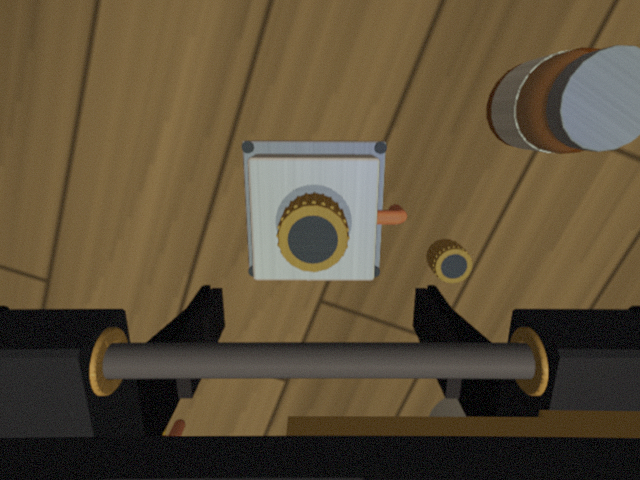

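The cap's top is centred at about (313,237), the jar is at upper right, and the small decoy cap is at (453,265).

Run:
```python
from h import *
w=np.load("w3.npy"); C=cam("wrist",dict(position=w[:3],tool_rot=w[3:]))
im=cv2.imread("pics/w3.png"); h=cv2.cvtColor(im,cv2.COLOR_BGR2HSV)
m=((h[:,:,1]<110)&(h[:,:,2]<110)).astype(np.uint8); m[:205]=0; m[268:]=0; m[:,:282]=0; m[:,345:]=0
n,l,s,ce=cv2.connectedComponentsWithStats(m); k=1+s[1:,4].argmax(); print(s[k],ce[k])
for c in (ce[k],[313.5,237]):
    p=onz(C,[c],.091)[0]; print(p); go([p[0],p[1],.068],20)
f=onz(C,[[250,157],[379,157],[376,280],[254,280]],.045); print("block c",f.mean(0))
```

```text
[ 288  216   50   48 1885] [312.33474801 239.1331565 ]
[0.48677122 0.17894296 0.091     ]
y 20 dr [0.    0.    0.006]
y 200 dr [-0.     0.    -3.136]
xyz [  4.7  -5.1 129.1]
[0.48699089 0.18062129 0.091     ]
y 20 dr [0.    0.    0.006]
y 200 dr [-0.     0.    -3.136]
xyz [  6.2  -4.3 129.1]
block c [0.48781246 0.17974408 0.045     ]
```

Emit:
send_rows(xyz=[[2, -2, 8], [5, -4.5, 28], [5, -4.5, 53], [5, -4.5, 78], [5, -4.5, 98], [5, -4.5, 112], [5, -4.5, 121], [5, -4.5, 126], [5, -4.5, 127], [5, -4.5, 127]], dr=[[0, 0, 0], [0, 0, 0], [0, 0, 0], [0, 0, 0], [0, 0, 0], [0, 0, 0], [0, 0, 0], [0, 0, 0], [0, 0, 0], [0, 0, 0]])

```text
time: 7.8
position: [0.4874, 0.1798, 0.0704]
tool_rot: [1.794, 2.579, 0.001]
ft_force: [-0.4, -0.4, 0.7]
grip_width: 1.003
grip_force: 0.0
```

Emit:
send_rows(xyz=[[0, 0, 0], [0, 0, 0], [0, 0, 0], [0, 0, 0], [0, 0, 0], [0, 0, 0], [0, 0, 0], [0, 0, 0], [0, 0, 0], [0, 0, 0]], dr=[[0, 0, 0], [0, 0, 0], [0, 0, 0], [0, 0, 0], [0, 0, 0], [0, 0, 0], [0, 0, 0], [0, 0, 0], [0, 0, 0], [0, 0, 0]], jaw=40, grip_force=25)

```text
time: 8.63
position: [0.4874, 0.1796, 0.0702]
tool_rot: [1.794, 2.579, 0.0]
ft_force: [0.6, 0.6, 0.8]
grip_width: 0.538
grip_force: 25.7
```

Run:
```python
from h import *
s=get_state(); print(s); go([.4873,.1795,.069],20)
```

```text
{'time': 8.6333, 'joint_positions': array([ 0.32583867,  0.2982512 , -0.81715834,  1.93821083,  0.25585687,
        1.01072564, -0.25173947]), 'qd': array([ 0.00051978, -0.00083272, -0.00054314,  0.00077454, -0.0003866 ,
       -0.00069425, -0.00047232]), 'joint_torque': array([-4.32724517e-02, -3.30805600e+01, -6.17382646e+00, -2.57086712e+01,
       -1.01990607e-01,  8.89842678e-02,  4.34907357e-03]), 'position': array([0.48741616, 0.17958817, 0.07023048]), 'tool_rot': array([1.79409434e+00, 2.57859719e+00, 3.21735026e-04]), 'ft_force': array([0.58396171, 0.56370832, 0.84365117]), 'torque': array([ 0.01033763, -0.13570459, -0.02154492]), 'grip_force': 25.714319444959983, 'grip_width': 0.5381806579740603}
y 20 dr [0.    0.    0.006]
y 200 dr [-0.000e+00  1.000e-03 -3.136e+00]
xyz [-0.  -0.1  1.2]
```

Emit:
send_rows(xyz=[[0, 0, 0], [0, 0, 0], [0, 0, 0], [0, 0, 0], [0, 0, 0], [0, 0, 0], [0, 0, 0], [0, 0, 0], [0, 0, 0], [0, 0, 0]], dr=[[0, 0, -0.06], [0, 0, -0.12], [0, 0, -0.18], [0, 0, -0.24], [0, 0, -0.3], [0, 0, -0.36], [0, 0, -0.42], [0, 0, -0.48], [0, 0, -0.52], [0, 0, -0.52]])

```text
time: 9.47
position: [0.4897, 0.1773, 0.0705]
tool_rot: [1.075, 2.948, 0.0]
ft_force: [4.3, -3.8, -0.3]
grip_width: 0.537
grip_force: 26.3
```

Run:
```python
from h import *
s=get_state(); print(s["torque"],s["ft_force"],s["tool_rot"],s["grip_width"],s["joint_torque"]); go([.4873,.1795,.069],20)
```

```text
[-0.74967928 -1.259853   -0.80013907] [ 4.29607355 -3.79854243 -0.3110914 ] [1.07456361e+00 2.94825582e+00 3.54005473e-05] 0.5370621470213004 [ -3.16769622 -31.80829883 -10.78195184 -23.94963741  -1.36712797
   0.69664992   1.13790672]
y 20 dr [0.002 0.003 0.523]
y 200 dr [-0.004  0.003 -2.619]
xyz [3.3 0.1 1.5]
```

Counter-clockwise meets a firm stop (−0.8 N m), so I'll turn clockwise: 100° in two calls.

Emit:
send_rows(xyz=[[0, 0, 0], [0, 0, 0], [0, 0, 0], [0, 0, 0], [0, 0, 0], [0, 0, 0], [0, 0, 0], [0, 0, 0], [0, 0, 0], [0, 0, 0]], dr=[[0, 0, 0.08], [0, 0, 0.16], [0, 0, 0.25], [0, 0, 0.34], [0, 0, 0.43], [0, 0, 0.52], [0, 0, 0.61], [0, 0, 0.7], [0, 0, 0.79], [0, 0, 0.87]])

```text
time: 10.3
position: [0.4867, 0.1799, 0.0703]
tool_rot: [-2.22, -2.222, 0.001]
ft_force: [-0.7, 0.2, 2.0]
grip_width: 0.538
grip_force: 25.7
```

Run:
```python
from h import *
s=get_state(); print(s["torque"],s["ft_force"],s["tool_rot"],s["grip_width"],s["joint_torque"]); go([.4873,.1795,.069],20)
```

```text
[0.14999417 0.25845969 0.00208775] [-0.65999321  0.17323049  1.99381866] [-2.21983691e+00 -2.22210098e+00  9.63193779e-04] 0.5376447632219404 [  1.18363    -32.99240112  -5.13708025 -26.07028484   0.39680813
  -0.39753383   0.81498832]
y 20 dr [-0.001 -0.    -0.348]
y 200 dr [-0.000e+00  1.000e-03  2.794e+00]
xyz [-0.4  0.6  1.3]
```

Emit:
send_rows(xyz=[[0, 0, 0], [0, 0, 0], [0, 0, 0], [0, 0, 0], [0, 0, 0], [0, 0, 0], [0, 0, 0], [0, 0, 0], [0, 0, 0], [0, 0, 0]], dr=[[0, 0, 0.09], [0, 0, 0.18], [0, 0, 0.27], [0, 0, 0.36], [0, 0, 0.45], [0, 0, 0.54], [0, 0, 0.63], [0, 0, 0.72], [0, 0, 0.81], [0, 0, 0.87]])

```text
time: 11.13
position: [0.487, 0.1804, 0.0703]
tool_rot: [-2.949, -1.08, -0.0]
ft_force: [-1.1, 1.4, 1.6]
grip_width: 0.536
grip_force: 25.7
```

Emit:
send_rows(xyz=[[0, 0, 0], [0, 0, 0], [0, 0, -1], [0, 0, -2], [0, 0, -3], [0, 0, -4], [0, 0, -5], [0, 0, -6], [0, 0, -6], [0, 0, -6]], dr=[[0, 0, 0], [0, 0, 0], [0, 0, 0], [0, 0, 0], [0, 0, 0], [0, 0, 0], [0, 0, 0], [0, 0, 0], [0, 0, 0], [0, 0, 0]])

```text
time: 11.97
position: [0.4873, 0.1795, 0.0762]
tool_rot: [2.948, 1.086, 0.0]
ft_force: [-0.6, 0.5, -0.9]
grip_width: 0.536
grip_force: 25.7
```

Run:
```python
from h import *
s=get_state(); print(s["torque"],s["ft_force"],s["tool_rot"],s["grip_width"],s["joint_positions"]); go([.4873,.1795,.069],20)
```

```text
[-0.03860257 -0.06412017 -0.01600895] [-0.63902816  0.5456666  -0.9098896 ] [2.94786535e+00 1.08579385e+00 3.38880095e-05] 0.5364892370475923 [ 0.16581914  0.2476175  -0.62959953  1.93844667  0.17158671  1.00827216
 -1.40623888]
y 20 dr [ 0.     0.    -1.214]
y 200 dr [ 0.    -0.     1.928]
xyz [0.  0.  7.2]
```

It rose freely with only the cap's weight on the wrist, so I'll lift it.

Emit:
send_rows(xyz=[[0, 0, -4], [0, 0, -12], [0, 0, -24], [0, 0, -40], [0, 0, -58], [0, 0, -78], [0, 0, -98], [0, 0, -116], [0, 0, -130], [0, 0, -138]], dr=[[0, 0, 0], [0, 0, 0], [0, 0, 0], [0, 0, 0], [0, 0, 0], [0, 0, 0], [0, 0, 0], [0, 0, 0], [0, 0, 0], [0, 0, 0]])

```text
time: 12.8
position: [0.488, 0.1801, 0.2174]
tool_rot: [2.947, 1.086, 0.006]
ft_force: [0.4, 0.5, -1.2]
grip_width: 0.539
grip_force: 25.7
```

Emit:
send_rows(xyz=[[0, 0, -4], [0, 0, -6], [0, 0, -6], [0, 0, -6], [0, 0, -6], [0, 0, -6], [0, 0, -6], [0, 0, -6], [0, 0, -6], [0, 0, -6]], dr=[[0, 0, 0], [0, 0, 0], [0, 0, 0], [0, 0, 0], [0, 0, 0], [0, 0, 0], [0, 0, 0], [0, 0, 0], [0, 0, 0], [0, 0, 0]])

```text
time: 13.63
position: [0.4872, 0.1796, 0.22]
tool_rot: [-2.948, -1.086, 0.0]
ft_force: [-0.3, 0.3, -1.8]
grip_width: 0.54
grip_force: 25.7
```

Run:
```python
from h import *
s=get_state(); print(s["ft_force"],s["grip_width"],s["grip_force"],s["qd"].round(4))
a=get_image("top")[160:360,120:430,::-1]; b=get_image("side")[140:400,200:480,::-1]
cv2.imwrite("pics/f.png",np.hstack([cv2.resize(a,(400,258)),cv2.resize(b,(278,258))]))
```

```text
[-0.31213302  0.27626204 -1.83191333] 0.5400102715974812 25.71351779253746 [ 0.0008  0.0001  0.0004 -0.0001  0.      0.001   0.0018]
```

View pics/f.png

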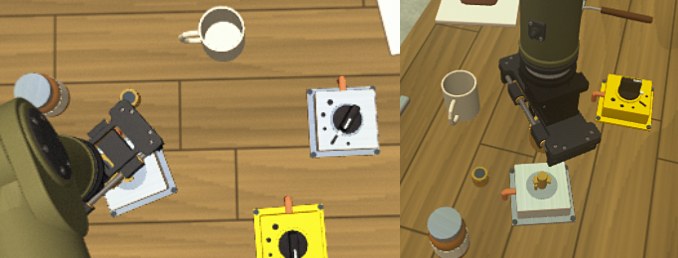

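The side view shows the bare nozzle with the cap held in the jaws. The knob points at the closed bar and nothing else has moved, so I'm handing it in.

```bash
python3 -c "
from bench import *
print(close_job())"
```

```text
the job is handed in; nothing more can be done
None
```

The job is handed in, with no verdict returned: the selector is clicked in at the closed mark, and the cap, freed by turning clockwise, is held steady 15 cm above its seat with the mug, jar and spatula untouched.

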